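# Set the ornament dryer's air lever to the third click and start it

### The arm

A 6-joint arm with a two-finger parallel gripper is mounted at the origin on the work surface. World frame = base frame: x ahead of the robot, y to its left, z up, the work surface at z = 0. Lengths are in mm, angles in rad, forces in N, time in s.
With the tool pointing down it reaches from about 300 to 825 mm from the base axis. Payload 5.4 kg.
Tool frame: the origin (TCP) lies between the finger pads, 19 mm behind the fingertips; this is the grasp point; z points along the fingers, y is the line along which they close (so a half turn about z gives the same grasp; the last joint's range is limited). The gripper opens to 92 mm and grips with 3 to 60 N. Pads are 20 mm wide; open, the fingers measure 128 mm over their backs; the gripper's body (75 mm by 189 mm) begins 69 mm behind the grasp point.
Start: joints at [0.966, 0.158, 1.597, -0, 1.386, -0.21], TCP at [221.167, 530.746, 233.301] pointing down, gripper open.
Joint ranges: [-2.91, 2.91], [-0.94, 2.29], [0.18, 2.7], [-1.29, 4.43], [0.17, 2.64], [-3, 3]. Speed limits (rad/s): [2.57, 2.57, 3.14, 3.14, 3.14, 3.14].

### API

Orientations are given as [roll, pitch, yaw] about the fixed x, y, z axes, in that order (R = Rz(yaw) Ry(pitch) Rx(roll)).
In Python, from cell import * gives the robot as it stands.
- The arm moves only by the shell command python3 -m pendant 'ROWS' [OPENING]. ROWS is JSON, a list of rows, each an object with "translation": the shift along the tool's x, y, z in mm, a list of three; "rotation": the turn, a rotation vector about the tool's x, y, z in rad, a list of three. A call has 1 to 10 rows; each row shifts and turns the commanded pose from where the row before left it, along the tool's axes as they then stand; what a row does not reach is not made up. A row lasts 1/12 s, in which the tool goes at most 41.7 mm and 7.16 degrees, less where a joint would pass 70% of its speed; a pose out of reach is approached as far as the arm can. A call with a gripper value outside its range is refused whole. OPENING is the closure in counts, from 0 (fully open) to 255 (shut), set as the call begins (- or left out, the last holds). The fingers move at their own pace and stop on an object; the grip force is fixed at half the most. Time passes only in rows, so rows that do not move let the fingers close. It gives the time, the measured TCP pose, the force, the opening and the grip force at its end, in the units of the state.
- get_state(): the state, without advancing time (a new reading comes with each control period).
- get_image(name): name is "scene" or "side" or "wrist"; returns (picture, depth): 400x640x3 uint8, red, green, blue; 400x640 float32, mm along the optical axis (not along the pixel's ray), 0 where there is no reading.
- calibration(name): a dict with "mtx" (3x3 intrinsics, pixels), "R" (3x3) and "t" (3): a world point X has camera coordinates R X + t. Camera axes: x right, y down, z forward; pixel columns grow to the right and rows downward; lengths in mm; the calibration is good to about 2 mm. A picture is of the moment at which its call begins: read the wrist's pose just before it. calibration takes no time and is no camera call; for the wrist camera it gives the pose at the moment of the call.
- close_job(): hands the job in; it is judged then, once.
The state is a dict: "time_s": time; "qpos": joint angles; "qvel": joint speeds; "tau": joint torques, N m; "position": TCP position; "orientation": TCP orientation; "wrist_force": force on the tool from outside, world axes, zero at the start; "wrist_torque": the same for the moment, N m; "opening": finger opening in mm; "grip_force": force on a finger pad.
Only numpy, scipy, OpenCV 4.12 (cv2) and the standard library are available. Lean on these libraries where they do the work, as an engineer would, in place of code of your own. Each camera call takes 0.05 s, during which the arm holds its last target. There are 200 camera calls.

### The job

Set up the warm-air blower for drying painted ornaments: with your fingertips push its orange air lever back to the closed end (red tick), then slide it out again, counting the clicks, and leave it in the third click from closed, never running past it. Then press the green start button fully down, let it come back up, and draw away. Push and press gently with the outside of the fingers; do not take the lever between the fingers, and leave the pots, jars, mug and ornaments standing where they are.

Things in the scene. Friction and masses are not known exactly. Their poses are not given: they have to be found in the camera images.
- blower: Grey warm-air blower fixed on the bench, 200 mm (its x) by 280 (its y) by 80 mm high, with a 30 mm dark outlet on its far (+x) side. Origin: centre of its underside, z up, x away from the robot at yaw 0; yaw within 0.55 rad. On its flat top (z 80 mm), nearer the robot, are the lever slot (x -35 mm, along the blower's y) and the green button (x -35, y +95 mm).
- slot_closed_end (a point): Point on the blower's top in the slot, under the lever when it is fully closed (blower frame: x -35, y -70, z 80 mm), level with the red tick. Axes as the blower's: the lever opens along +y. Going over the hump between two clicks takes 4 to 8 N; just past it the lever springs on by itself into the next click; released before the hump it springs back.
- lever (a joint): Slide of the lever in m: 0 = closed, at the end stop; grows along the blower's +y to 0.080 = fully open. Clicks lie every 16 mm from closed (0.016, 0.032, 0.048, ...), a white tick beside the slot at each; the third click is 0.048. The humps lie halfway between clicks. Left alone it rests within 1 mm of a click. It starts in the first or second click (rarely on the hump between).
- lever_top (a point): Centre of the top face of the orange lever: a block 26 mm (blower's x) by 12 mm (along the slot) by 28 mm high on a thin steel stem. Its top is 127 mm above the bench, 47 mm above the blower's top; the block's underside is 19 mm above the blower's top. Axes as the blower's.
- start (a joint): Travel of the green start button in m: 0 = up, about 0.006 = fully down; springs back when released. Fully down takes about 5 N.
- start_top (a point): Centre of the top of the round green button, 28 mm across, proud by 10 mm of its black housing (44 mm across) on the blower's top; it is pressed straight down. 102 mm above the bench when up.
- pot_pink: Loose white paint pot with pink lid, 36 mm across, 36 mm high, standing on the far half of the blower's top. Origin at the centre of its underside. Leave alone.
- pot_gold: Loose white paint pot with gold lid, 36 mm across, 36 mm high, standing on the far half of the blower's top. Origin at the centre of its underside. Leave alone.
- jar_blue: Loose jar with blue lid, 62 mm across, 45 mm high, on the bench on the robot's right. Origin at the centre of its underside. Leave alone.
- jar_red: Loose jar with red lid, 62 mm across, 45 mm high, on the bench on the robot's right. Origin at the centre of its underside. Leave alone.
- ornament_a: Loose blue glass figurine with a silver spike, 44 mm across, 125 mm high, standing on the 16 mm thick aluminium drying board on the robot's left. Origin at the centre of its underside. Leave alone.
- ornament_b: A second figurine like ornament_a on the same board. Leave alone.
- mug: Purple mug, 84 mm across, 90 mm high, on the bench on the robot's right. Origin at the centre of its underside. Leave alone.

How it is judged:
By the outcome, as a careful person would: the job done as asked, in the order asked, and still so for the second after the job is handed in, with the robot touching nothing.
It also fails if it takes over 67 s, if anything falls off the work surface, if the arm or the gripper's body presses on something with over 40 N, if the wrist force passes 120 N, or if a joint passes its speed limit or range.

## Working session

There is one attempt and no reset: what is moved stays moved. The work goes in short steps, Python scripts to look and compute and a shell command to move; the robot and the scene stay as the last step left them, time stands still between calls to the robot, and variables do not carry over. Pictures are saved under pics/ and viewed, at most 10 in all, crops included, and the job is handed in when it is done.

```bash
mkdir -p pics
cat > h.py <<'E'
from cell import *
import numpy as np, cv2
from scipy.spatial.transform import Rotation as Ro
def save(name,fn,scale=1,crop=None):
    cal=calibration(name); im,d=get_image(name)
    np.savez('pics/'+fn+'.npz',im=im,d=d,**{k:np.array(cal[k]) for k in('mtx','R','t')})
    o=im if crop is None else im[crop[1]:crop[3],crop[0]:crop[2]]
    cv2.imwrite('pics/'+fn+'.png',cv2.resize(o[:,:,::-1],None,fx=scale,fy=scale,interpolation=cv2.INTER_CUBIC))
def load(fn): return np.load('pics/'+fn+'.npz')
def world(c,u,v,z=None):
    ray=np.linalg.inv(c['mtx'])@[u,v,1]; R,t=c['R'],c['t']
    o=-R.T@t; dr=R.T@ray
    if z is None: s=c['d'][int(v),int(u)]
    else: s=(z-o[2])/dr[2]
    return o+s*dr
E
python3 -c "
from h import *
save('scene','s1');save('side','d1');print(get_state())"
```

```text
{'time_s': 0.1, 'qpos': array([ 9.65905243e-01,  1.58977502e-01,  1.59809714e+00, -4.62183284e-07,
        1.38617389e+00, -2.10097663e-01]), 'qvel': array([ 0.00116934,  0.00030216, -0.00398145,  0.00023151, -0.00084708,
       -0.0005781 ]), 'tau': array([ 4.98017448e-05, -3.86506498e+01, -3.22958779e+01,  7.03009567e-02,
        3.39512620e-02, -2.68791428e-05]), 'position': array([220.86870733, 530.32021766, 232.42671772]), 'orientation': array([-3.13997308e+00, -3.44899702e-04,  2.74679904e+00]), 'wrist_force': array([-0.45278971, -0.2071662 , -0.78268296]), 'wrist_torque': array([ 0.02727231,  0.01532399, -0.00579862]), 'grip_force': 0.0, 'opening': 91.91471373930624}
```

View pics/s1.png

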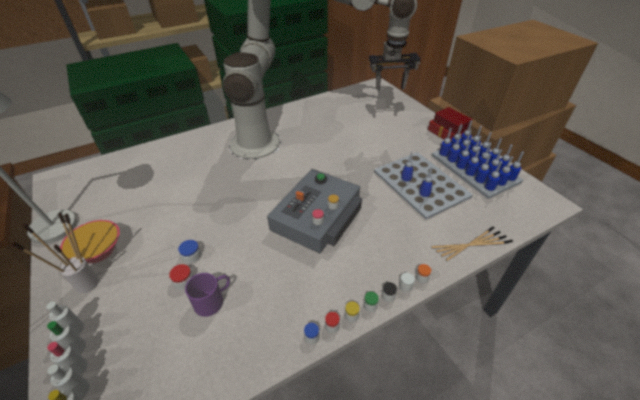

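View pics/d1.png

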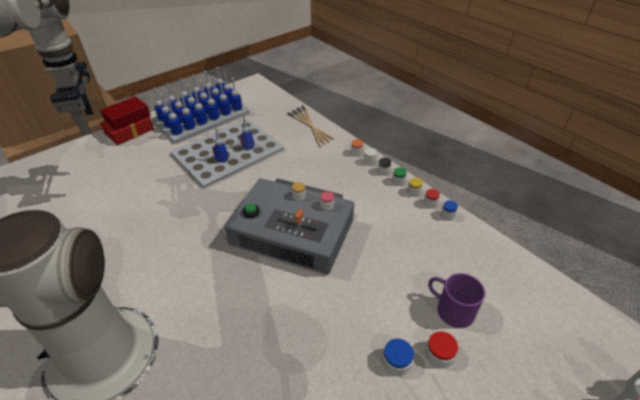

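The scene picture shows the button at about (320,177), the lever at (299,196), and the pots at (333,200) and (318,215). In the side picture the button is at (251,210) and the lever at (298,213).

```bash
python3 -c "
from h import *
s=load('s1');d=load('d1')
for n,c,u,v,z in [('btn',s,320,176,102),('btn',d,251,209,102),('lev',s,299,194,127),('lev',d,298,212,127),('gold',s,333,199,116),('gold',d,298,187,116),('pink',s,318,214,116),('pink',d,327,197,116)]:
  print(n,world(c,u,v,z).round(1),world(c,u,v).round(1))
# blower top plane: depth pts z 74..86 near
for c in (s,d):
  v,u=np.mgrid[140:280,180:380]; P=np.stack([u,v,np.ones_like(u)],-1).reshape(-1,3)@np.linalg.inv(c['mtx']).T
  P=P*c['d'][140:280,180:380].reshape(-1,1); W=(P-c['t'])@c['R']
  m=(abs(W[:,2]-80)<5)&(c['d'][140:280,180:380].ravel()>0)&(W[:,0]>250)&(W[:,0]<700)&(abs(W[:,1])<250)
  r=cv2.minAreaRect(W[m,:2].astype(np.float32)); print(m.sum(),r,cv2.boxPoints(r).round(0).tolist(), np.median(W[m,2]))
"
python3 - <<'E'
import cv2
from sys import path
im=cv2.imread('pics/d1.png')[165:275,210:370];a=cv2.resize(im,None,fx=5,fy=5,interpolation=cv2.INTER_CUBIC)
cv2.imwrite('pics/d1c.png',a)
E
```

```text
btn [441.5  79.4 102. ] [443.3  78.4 103.8]
btn [433.9  76.  102. ] [433.3  74.9 103.2]
lev [511.4 -36.3 127. ] [509.1 -35.3 124.7]
lev [504.2 -27.7 127. ] [504.2 -27.7 127. ]
gold [575.2  51.7 116. ] [574.5  52.1 115.3]
gold [565.6  54.4 116. ] [564.3  52.6 118. ]
pink [609.2 -21.8 116. ] [607.7 -21.  114.2]
pink [599.3 -22.4 116. ] [598.2 -23.7 117.5]
3072 ((517.6516723632812, 18.300079345703125), (200.0007781982422, 281.39727783203125), 30.009414672851562) [[361.0, 90.0], [501.0, -154.0], [675.0, -54.0], [534.0, 190.0]] 79.38471903609661
5539 ((512.7276611328125, 20.064956665039062), (203.8728790283203, 280.560302734375), 30.148296356201172) [[354.0, 90.0], [495.0, -152.0], [671.0, -50.0], [530.0, 193.0]] 80.62559970555263
```

View pics/d1c.png

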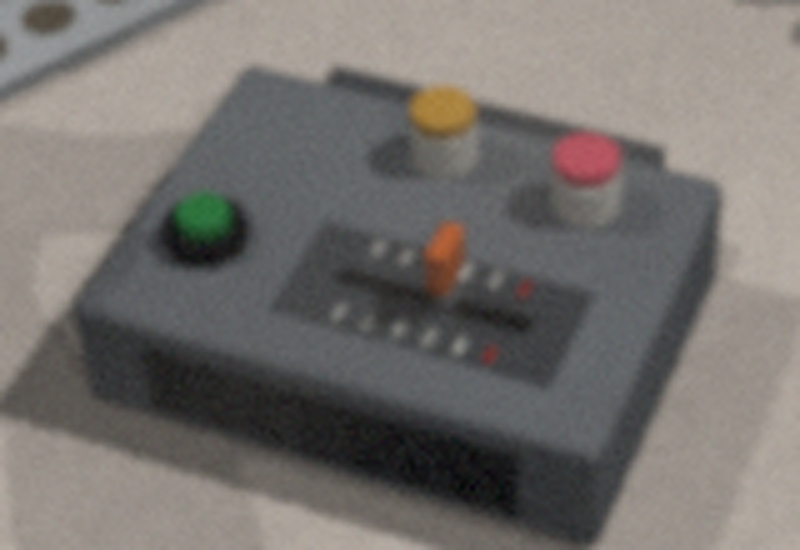

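The blower centre comes out near (515,19) with yaw about 0.525 (rectangle 200x281, as given). The lever sits about 30 mm from closed, in the second click. I'll turn tool x onto the blower's +y, shut the fingers and go above the open side of the lever.

```bash
python3 -m pendant '[{"translation":[0,0,0],"rotation":[0,0,0.1085]},{"translation":[0,0,0],"rotation":[0,0,0.1085]},{"translation":[0,0,0],"rotation":[0,0,0.1085]},{"translation":[0,0,0],"rotation":[0,0,0.1085]},{"translation":[0,0,0],"rotation":[0,0,0.1085]},{"translation":[0,0,0],"rotation":[0,0,0.1085]},{"translation":[-20,0,0],"rotation":[0,0,0]},{"translation":[-36,-3,0],"rotation":[0,0,0]},{"translation":[-36,-3,0],"rotation":[0,0,0]},{"translation":[-36,-3,0],"rotation":[0,0,0]}]' 255
python3 -m pendant '[{"translation":[-36,-3,0],"rotation":[0,0,0]},{"translation":[-36,-3,0],"rotation":[0,0,0]},{"translation":[-36,-3,0],"rotation":[0,0,0]},{"translation":[-36,-3,0],"rotation":[0,0,0]},{"translation":[-36,-3,0],"rotation":[0,0,0]},{"translation":[-36,-3,0],"rotation":[0,0,0]},{"translation":[-36,-3,0],"rotation":[0,0,0]},{"translation":[-36,-3,0],"rotation":[0,0,0]},{"translation":[-36,-3,0],"rotation":[0,0,0]},{"translation":[-36,-3,0],"rotation":[0,0,0]}]'
python3 -m pendant '[{"translation":[-36,0,0],"rotation":[0,0,0]},{"translation":[-36,0,0],"rotation":[0,0,0]},{"translation":[-20,0,0],"rotation":[0,0,0]},{"translation":[-12,0,0],"rotation":[0,0,0]},{"translation":[0,0,0],"rotation":[0,0,0]},{"translation":[0,0,0],"rotation":[0,0,0]}]'
python3 -c "
from h import *
save('wrist','w1')"
```

```text
time_s: 0.93
position: [277.5, 414.1, 232.7]
orientation: [-3.141, 0.0, 2.097]
wrist_force: [1.0, -0.2, 0.5]
opening: 27.4
grip_force: 0.0
time_s: 1.77
position: [432.1, 87.2, 233.0]
orientation: [-3.141, -0.0, 2.096]
wrist_force: [0.2, 0.5, 0.0]
opening: 0.4
grip_force: 0.0
time_s: 2.27
position: [483.7, -0.6, 232.9]
orientation: [-3.141, -0.001, 2.095]
wrist_force: [-0.4, 0.2, 0.3]
opening: 0.4
grip_force: 0.0
```

View pics/w1.png

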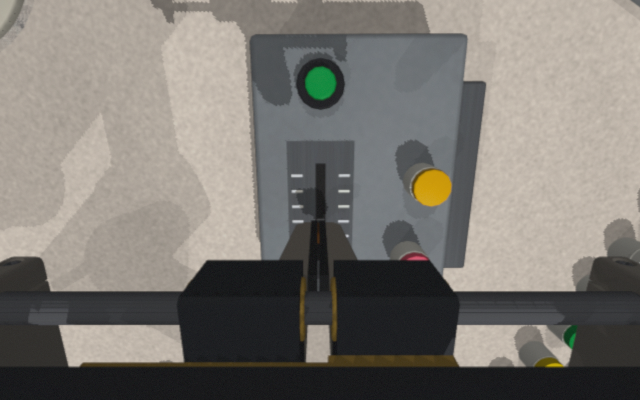

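The wrist view shows the button at (321,83), the slot along column 320, white ticks at rows 176/191/206/221 (the top one is fully open), and the fingers covering the lever.

```bash
python3 -c "
from h import *
c=load('w1'); ey=np.array([-.501,.865]);ex=np.array([.865,.501])
for n,u,v,z in [('btn',320.5,83,102),('t80L',297,176,80),('t80R',344,176,80),('t64L',297,191,80),('t64R',344,191,80),('t48L',297,206,80),('t48R',344,206,80),('t32R',344,221.5,80),('cornerNL',251,36,80),('cornerFL',465,36,80)]:
  p=world(c,u,v,z); r=p[:2]-[515,19]; print(n,p.round(1),'b',(r@ex).round(1),(r@ey).round(1),world(c,u,v).round(1))
"
```

```text
btn [437.1  83.2 102. ] b -35.2 94.5 [437.1  83.3 100.4]
t80L [460.2  -2.5  80. ] b -58.2 8.8 [460.2  -2.5  80.3]
t80R [500.7  21.   80. ] b -11.3 8.9 [500.5  21.2  81.6]
t64L [467.7 -16.   80. ] b -58.4 -6.6 [467.7 -16.1  79.6]
t64R [508.7   7.8  80. ] b -11.0 -6.5 [508.6   8.   80.8]
t48L [475.4 -29.8  80. ] b -58.7 -22.4 [475.2 -29.1  82.4]
t48R [517.   -5.7  80. ] b -10.7 -22.3 [516.7  -5.4  81.3]
t32R [525.7 -20.   80. ] b -10.3 -39.0 [525.  -19.3  82.6]
cornerNL [362.4  88.2  80. ] b -97.4 136.3 [361.5  88.5  76.7]
cornerFL [528.1 184.3  80. ] b 94.2 136.5 [528.8 185.3  77.5]
```

Blower pose confirmed to about 1 mm (button at -35,94.5; ticks in place). I'll go down beside the lever and approach it.

```bash
python3 -m pendant '[{"translation":[0,2,20],"rotation":[0,0,0]},{"translation":[0,0,25],"rotation":[0,0,0]},{"translation":[0,0,25],"rotation":[0,0,0]},{"translation":[0,0,20],"rotation":[0,0,0]},{"translation":[0,0,15],"rotation":[0,0,0]},{"translation":[0,0,10],"rotation":[0,0,0]},{"translation":[0,0,0],"rotation":[0,0,0]},{"translation":[-5,0,0],"rotation":[0,0,0]},{"translation":[-5,0,0],"rotation":[0,0,0]},{"translation":[0,0,0],"rotation":[0,0,0]}]'
python3 -m pendant '[{"translation":[-2,0,0],"rotation":[0,0,0]},{"translation":[-2,0,0],"rotation":[0,0,0]},{"translation":[-2,0,0],"rotation":[0,0,0]},{"translation":[0,0,0],"rotation":[0,0,0]}]'
for i in 1 2 3; do python3 -m pendant '[{"translation":[-1,0,0],"rotation":[0,0,0]},{"translation":[-1,0,0],"rotation":[0,0,0]}]'; done | grep -E 'posi|wrist'
```

```text
time_s: 3.15
position: [492.5, -9.6, 119.9]
orientation: [3.139, 0.003, 2.096]
wrist_force: [-0.3, -0.0, 0.4]
opening: 0.4
grip_force: 0.0
time_s: 3.48
position: [494.2, -14.4, 118.6]
orientation: [3.141, 0.001, 2.095]
wrist_force: [0.7, -0.3, 0.1]
opening: 0.4
grip_force: 0.0
position: [494.8, -15.7, 118.3]
wrist_force: [-0.1, 0.3, -0.1]
position: [495.9, -17.4, 118.3]
wrist_force: [0.3, 0.2, -0.3]
position: [496.7, -18.7, 118.3]
wrist_force: [-0.9, 3.1, 1.5]
```

```bash
for i in 1 2 3 4; do python3 -m pendant '[{"translation":[-1.5,0,0],"rotation":[0,0,0]},{"translation":[-1.5,0,0],"rotation":[0,0,0]},{"translation":[-1.5,0,0],"rotation":[0,0,0]},{"translation":[-1.5,0,0],"rotation":[0,0,0]}]'; done | grep -E 'time|posi|wrist'
for i in 1 2; do python3 -m pendant '[{"translation":[-1,0,0],"rotation":[0,0,0]},{"translation":[-1,0,0],"rotation":[0,0,0]}]'; done | grep -E 'posi|wrist'
```

```text
time_s: 4.32
position: [499.5, -23.6, 118.3]
wrist_force: [-2.0, 3.7, 2.5]
time_s: 4.65
position: [503.2, -30.0, 118.3]
wrist_force: [0.3, -0.7, -0.0]
time_s: 4.98
position: [505.5, -34.1, 118.3]
wrist_force: [-3.1, 5.5, 4.8]
time_s: 5.32
position: [509.1, -40.1, 118.3]
wrist_force: [0.4, -0.8, 0.3]
position: [510.2, -42.1, 118.3]
wrist_force: [0.2, -0.3, -0.3]
position: [511.1, -43.6, 118.3]
wrist_force: [-0.0, -0.3, 0.0]
```

```bash
for i in 1 2 3 4; do python3 -m pendant '[{"translation":[-1,0,0],"rotation":[0,0,0]},{"translation":[0,0,0],"rotation":[0,0,0]}]'; done | grep -E 'posi|wrist'
```

```text
position: [511.6, -44.5, 118.3]
wrist_force: [-0.5, -0.4, 0.0]
position: [512.0, -45.2, 118.3]
wrist_force: [-0.4, 0.1, -0.1]
position: [512.2, -45.5, 118.3]
wrist_force: [-1.2, 3.7, 2.0]
position: [512.2, -45.6, 118.3]
wrist_force: [-4.3, 5.6, 3.9]
```

End stop reached at blower y -54.5 (expected -54): stiff, about 7 N. I'll back off, hop over the lever and come down on its closed side.

```bash
python3 -m pendant '[{"translation":[2,0,0],"rotation":[0,0,0]},{"translation":[4,0,0],"rotation":[0,0,0]},{"translation":[0,0,-20],"rotation":[0,0,0]},{"translation":[0,0,-30],"rotation":[0,0,0]},{"translation":[0,0,0],"rotation":[0,0,0]},{"translation":[-15,0,0],"rotation":[0,0,0]},{"translation":[-20,0,0],"rotation":[0,0,0]},{"translation":[-10,0,0],"rotation":[0,0,0]},{"translation":[0,0,0],"rotation":[0,0,0]},{"translation":[0,0,0],"rotation":[0,0,0]}]'
python3 -c "
from h import *
p=get_state()['position'];r=p[:2]-[515,19];print(r@[.865,.501],r@[-.501,.865])
save('wrist','w2')"
```

```text
time_s: 7.15
position: [532.1, -80.9, 167.2]
orientation: [-3.14, -0.002, 2.095]
wrist_force: [0.6, -0.3, -0.1]
opening: 0.2
grip_force: 0.0
-35.31864916626616 -94.99202808100773
```

View pics/w2.png

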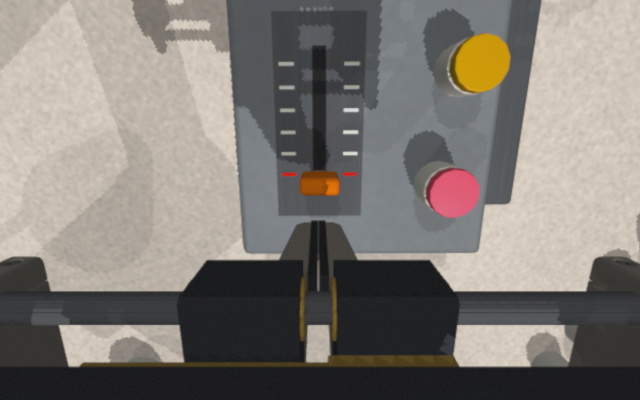

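The lever is at the red tick (row 174) and centred on the slot at (320,184), so it is closed. The fingers are clear on its closed side, so I'll go down and approach.

```bash
python3 -m pendant '[{"translation":[0,0,15],"rotation":[0,0,0]},{"translation":[0,0,20],"rotation":[0,0,0]},{"translation":[0,0,15],"rotation":[0,0,0]},{"translation":[0,0,0],"rotation":[0,0,0]},{"translation":[2,0,0],"rotation":[0,0,0]},{"translation":[2,0,0],"rotation":[0,0,0]},{"translation":[2,0,0],"rotation":[0,0,0]},{"translation":[0,0,0],"rotation":[0,0,0]}]' | grep -E 'time|posi|wrist'
for i in 1 2 3 4; do python3 -m pendant '[{"translation":[1,0,0],"rotation":[0,0,0]},{"translation":[0,0,0],"rotation":[0,0,0]}]'; done | grep -E 'posi|wrist'
```

```text
time_s: 7.87
position: [530.0, -75.1, 119.5]
wrist_force: [0.3, -0.1, 0.3]
position: [529.2, -74.4, 118.9]
wrist_force: [-0.3, 0.5, 0.6]
position: [528.5, -73.6, 118.5]
wrist_force: [-0.2, -0.3, 0.5]
position: [528.0, -72.9, 118.4]
wrist_force: [0.4, -1.4, 0.2]
position: [527.7, -72.2, 118.4]
wrist_force: [2.2, -2.0, -0.8]
```

```bash
for i in 1 2 3 4 5 6 7; do python3 -m pendant '[{"translation":[1,0,0],"rotation":[0,0,0]},{"translation":[1,0,0],"rotation":[0,0,0]},{"translation":[0,0,0],"rotation":[0,0,0]}]' >/dev/null; python3 -c "
from h import *
s=get_state();r=s['position'][:2]-[515,19];print('lever~',round(r@[-.501,.865]+86.0,1),'F',round(-s['wrist_force'][:2]@[-.501,.865],1))"; done
```

```text
lever~ 2.5 F 6.3
lever~ 4.5 F 5.6
lever~ 7.5 F 1.0
lever~ 10.1 F 0.3
lever~ 11.5 F -1.3
lever~ 13.3 F 0.0
lever~ 15.3 F -0.1
```

First click counted. On to the second.

```bash
for i in 1 2 3 4 5 6 7 8; do python3 -m pendant '[{"translation":[1,0,0],"rotation":[0,0,0]},{"translation":[1,0,0],"rotation":[0,0,0]},{"translation":[0,0,0],"rotation":[0,0,0]}]' >/dev/null; python3 -c "
from h import *
s=get_state();r=s['position'][:2]-[515,19];print('lever~',round(r@[-.501,.865]+86.0,1),'F',round(-s['wrist_force'][:2]@[-.501,.865],1))"; done
```

```text
lever~ 16.8 F 2.7
lever~ 18.5 F 5.0
lever~ 20.5 F 5.4
lever~ 23.5 F 0.8
lever~ 25.9 F 1.4
lever~ 27.5 F -0.7
lever~ 29.3 F -0.2
lever~ 31.3 F 0.2
```

Second click counted. Now the third hump, in smaller steps.

```bash
for i in 1 2 3 4 5 6 7 8; do python3 -m pendant '[{"translation":[0.6,0,0],"rotation":[0,0,0]},{"translation":[0.6,0,0],"rotation":[0,0,0]},{"translation":[0,0,0],"rotation":[0,0,0]}]' >/dev/null; python3 -c "
from h import *
s=get_state();r=s['position'][:2]-[515,19];print('lever~',round(r@[-.501,.865]+86.0,1),'F',round(-s['wrist_force'][:2]@[-.501,.865],1))"; done
```

```text
lever~ 32.1 F 0.2
lever~ 33.1 F 3.9
lever~ 34.3 F 5.2
lever~ 35.4 F 5.8
lever~ 36.6 F 5.6
lever~ 38.3 F 2.8
lever~ 40.5 F -0.2
lever~ 41.2 F -0.3
```

The force dropped to zero after the third hump, so the lever has sprung into the third click. I'll draw back, rise and check.

```bash
python3 -m pendant '[{"translation":[-8,0,0],"rotation":[0,0,0]},{"translation":[-15,0,0],"rotation":[0,0,0]},{"translation":[-20,0,0],"rotation":[0,0,0]},{"translation":[0,0,-15],"rotation":[0,0,0]},{"translation":[0,0,-30],"rotation":[0,0,0]},{"translation":[0,0,-30],"rotation":[0,0,0]},{"translation":[0,0,-15],"rotation":[0,0,0]},{"translation":[0,0,0],"rotation":[0,0,0]},{"translation":[0,0,0],"rotation":[0,0,0]}]'
python3 -c "
from h import *
save('wrist','w3')"
```

```text
time_s: 15.03
position: [530.0, -75.9, 208.8]
orientation: [3.14, 0.002, 2.095]
wrist_force: [-1.0, 0.1, -0.4]
opening: 0.1
grip_force: 0.0
```

View pics/w3.png

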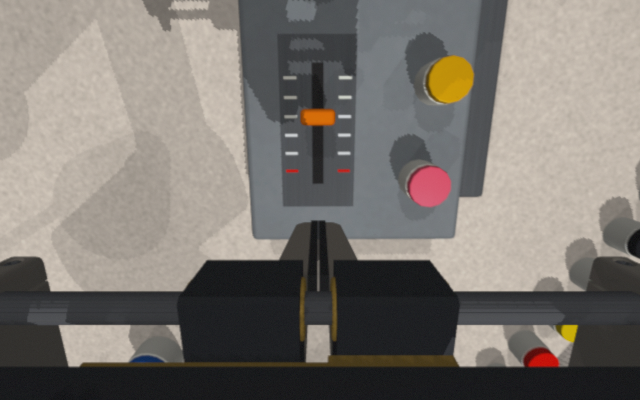

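The lever sits at row 117, level with the third white tick from the red one (153, 135, 117), and the pots are unmoved. Now over to the button.

```bash
python3 -m pendant '[{"translation":[15,0,0],"rotation":[0,0,0]},{"translation":[30,0,0],"rotation":[0,0,0]},{"translation":[35,0,0],"rotation":[0,0,0]},{"translation":[35,0,0],"rotation":[0,0,0]},{"translation":[35,0,0],"rotation":[0,0,0]},{"translation":[24,0,0],"rotation":[0,0,0]},{"translation":[10,0,0],"rotation":[0,0,0]},{"translation":[0,0,0],"rotation":[0,0,0]},{"translation":[0,0,20],"rotation":[0,0,0]},{"translation":[0,0,25],"rotation":[0,0,0]}]' >/dev/null
python3 -m pendant '[{"translation":[0,0,20],"rotation":[0,0,0]},{"translation":[0,0,10],"rotation":[0,0,0]},{"translation":[0,0,5],"rotation":[0,0,0]},{"translation":[0,0,0],"rotation":[0,0,0]},{"translation":[0,0,0],"rotation":[0,0,0]},{"translation":[0,0,0],"rotation":[0,0,0]}]'
python3 -c "
from h import *
c=load('w3');p=world(c,319,117,127);r=p[:2]-[515,19];print('lever',r@[.865,.501],r@[-.501,.865]+70)
p=get_state()['position'];r=p[:2]-[515,19];print(r@[.865,.501],r@[-.501,.865])"
```

```text
time_s: 16.42
position: [438.0, 84.1, 129.5]
orientation: [3.14, 0.001, 2.096]
wrist_force: [0.4, -0.5, 0.1]
opening: 0.6
grip_force: 0.0
lever -34.13650724510333 47.92524477007076
-33.971779268206504 94.87272151731814
```

The lever measures 47.9 mm, in the third click, and the fingers are 1 mm from the button's centre. Pressing gently.

```bash
python3 -m pendant '[{"translation":[0,-1,2],"rotation":[0,0,0]},{"translation":[0,0,2],"rotation":[0,0,0]},{"translation":[0,0,2],"rotation":[0,0,0]},{"translation":[0,0,0],"rotation":[0,0,0]}]' | grep -E 'posi|wrist'
for i in 1 2 3 4 5; do python3 -m pendant '[{"translation":[0,0,1],"rotation":[0,0,0]},{"translation":[0,0,1],"rotation":[0,0,0]},{"translation":[0,0,0],"rotation":[0,0,0]}]'; done | grep -E 'time|posi|wrist'
```

```text
position: [435.9, 83.9, 122.1]
wrist_force: [-1.1, 0.1, 0.3]
time_s: 17.0
position: [436.2, 83.9, 120.4]
wrist_force: [-0.5, -0.1, 1.9]
time_s: 17.25
position: [436.2, 83.9, 118.3]
wrist_force: [-0.3, 0.2, 3.4]
time_s: 17.5
position: [436.2, 83.9, 116.3]
wrist_force: [-0.6, 0.6, 3.7]
time_s: 17.75
position: [436.3, 83.9, 115.0]
wrist_force: [-3.2, 0.7, 10.3]
time_s: 18.0
position: [436.4, 83.9, 114.7]
wrist_force: [-10.9, -0.4, 23.6]
```

Bottomed out: 6 mm of travel, with the force rising sharply against the stop. Releasing and drawing away.

```bash
python3 -m pendant '[{"translation":[0,0,-4],"rotation":[0,0,0]},{"translation":[0,0,-6],"rotation":[0,0,0]},{"translation":[0,0,-15],"rotation":[0,0,0]},{"translation":[0,0,-30],"rotation":[0,0,0]},{"translation":[0,0,-35],"rotation":[0,0,0]},{"translation":[0,0,-35],"rotation":[0,0,0]},{"translation":[0,0,-20],"rotation":[0,0,0]},{"translation":[0,0,0],"rotation":[0,0,0]},{"translation":[-30,-20,0],"rotation":[0,0,0]},{"translation":[-30,-20,0],"rotation":[0,0,0]}]' >/dev/null
python3 -m pendant '[{"translation":[-35,0,0],"rotation":[0,0,0]},{"translation":[-35,0,0],"rotation":[0,0,0]},{"translation":[-35,0,0],"rotation":[0,0,0]},{"translation":[-15,0,0],"rotation":[0,0,0]},{"translation":[0,0,0],"rotation":[0,0,0]},{"translation":[0,0,0],"rotation":[0,0,0]}]'
python3 -c "
from h import *
save('wrist','w4')"
```

```text
time_s: 19.33
position: [491.0, -92.0, 255.4]
orientation: [-3.14, -0.003, 2.094]
wrist_force: [-0.1, -0.4, -0.4]
opening: 0.4
grip_force: 0.0
```

View pics/w4.png

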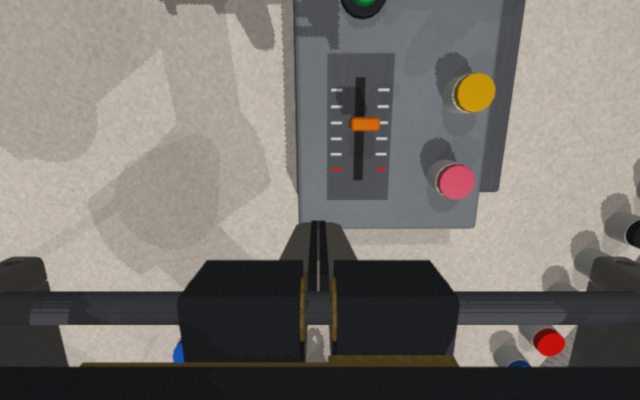

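The lever is still at the third white tick (row 123), the button at (363,5) is free, the pots are in place and the arm touches nothing.

```bash
python3 -c "
from h import *
print(close_job())"
```

```text
the job is handed in; nothing more can be done
None
```

The job is handed in: I pushed the lever to closed and slid it out to the third click (measured at 47.9 mm), then pressed the green button fully down, released it and drew the arm clear by 19.3 s; the wrist camera showed both pots in place, but I took no last look at the jars, mug or ornaments.

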